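Set the length stop of a packing jig to a sample handle, coming up from the open side

TASK

Set the jig's sliding stop to the length of the loose teal tool handle: pull the stop right back by its thumb block, lay the handle lengthwise and right way up on the bed between the side guides, then bring the stop up by its thumb block until the handle is held end to end, gently, between the fence's stud and the stop. The thumb block has lost motion, so finish on the closing movement with that play taken up, never press on the handle with more than 20 N, and let go leaving the stop there. Leave everything else on the bench where it is.

Things in the scene. Friction and masses are not known exactly. Their poses are not given: they have to be found in the camera images.
- jig: aluminium plate 90 (x) x 340 (y) x 15 mm, fixed; origin under its centre, z up, y along the slide. Steel fence at -y, inner face y -150 mm; a round stud in it stands out 4 to 22 mm towards +y, set by the last user, not measured, firm. Two pairs of black side guides (16 mm long, 16 high, at y -105 and 14 mm) leave a 34 mm wide lane along x = 0, free for fingers between the pairs.
- seat (a point): point on the bed (15 mm above the bench) on the lane's middle line, half-way between stud and nose with the stop right back: over it the handle's centre clears both ends (jig x 0, y -35, z 15 mm); axes as the jig's.
- stop: sliding stop: dark steel carriage 58 mm wide, top 37 mm above the bench, with an upright steel nose 24 mm in diameter at its front (-y). Origin on the nose's -y face at bed level; axes as the jig's. It slides 60 mm along jig y: origin at y +10 mm (gap to the fence 160 mm) to +70 mm (gap 220, right back). Stiff: about 4 N drag plus 15 N per m/s; stays where left. The nose is rigid.
- thumb (a joint): lost motion of the thumb block on the sliding stop, m, 0 to 0.012 along the jig's +y; it moves almost freely (0.4 N). At 0 it is against the front lug and pushes the stop towards the fence; at 0.012 it is against the rear lug and pulls the stop open.
- thumb_grip (a point): point to grip on the thumb block: its middle, 24 mm above the carriage's top (61 mm above the bench); axes as the jig's. The block is an upright black fin 18 mm thick (jig x), 30 mm long (jig y), top 81 mm above the bench; grip it from above across its thickness.
- sample: loose teal tool handle, about 50 g, 170 mm long (its x axis), 26 mm wide at the sides to grip (31 at most) and 21 mm high, nearly symmetric; origin at the centre of its underside, z up. Lies flat on the bench left or right of the jig. Rigid.
- cutter: bystander: box cutter 158x21x17 mm lying on the other side of the jig; origin under its centre, x along it
- marker: bystander: white felt marker 147x18x20 mm, behind the jig; origin under its centre, x along it
- screwdriver: bystander: screwdriver 201x26x26 mm, behind the jig; origin under its centre, x along it
- glue: bystander: white squeeze bottle, 42 mm across, 121 mm high, at the back left; origin under its centre

How it is judged:
By the outcome, as a careful person would: the job done as asked, in the order asked, and still so for the second after the job is handed in, with the robot touching nothing.
It also fails if it takes over 69 s, if anything falls off the work surface, if the arm or the gripper's body presses on something with over 40 N, if the wrist force passes 120 N, or if a joint passes its speed limit or range.

ROBOT

A 6-joint arm with a two-finger parallel gripper is mounted at the origin on a cart in front of the work surface, level with it; the furniture and walls round the work are solid. World frame = base frame: x ahead of the robot, y to its left, z up, the work surface at z = 0. Lengths are in m, angles in rad, forces in N, time in s.
With the tool pointing down it reaches from about 0.3 to 0.775 m from the base axis. Payload 14.6 kg.
Tool frame: the origin (TCP) lies midway between the tips of the shut fingers; the grasp point (between the pads) lies 19 mm behind it; z points along the fingers, y is the line along which they close (so a half turn about z gives the same grasp; the last joint's range is limited). The gripper opens to 94 mm and grips with 3 to 60 N. Pads are 16 mm wide; open, the fingers measure 119 mm over their backs; the gripper's body (75 mm by 177 mm) begins 78 mm behind the grasp point.
Start: joints at [1.126, 0.3, 1.521, -0, 1.321, -0.067], TCP at [0.203, 0.511, 0.205] pointing down, gripper open.
Joint ranges: [-3.03, 3.03], [-0.79, 2.21], [0.23, 2.52], [-1.04, 4.18], [0, 3.07], [-2.55, 2.55]. Speed limits (rad/s): [2.22, 2.22, 2.57, 3.14, 3.14, 3.14].

INTERFACE

Orientations are given as [roll, pitch, yaw] about the fixed x, y, z axes, in that order (R = Rz(yaw) Ry(pitch) Rx(roll)).
In Python, from station import ctrl gives the robot as it stands. The module is installed in compiled form; this text tells all that it offers.
- The arm moves only by the tool servo_tool, never from a script. Its argument "plan" is a list of rows, each a list of 7 numbers: the opening in per cent of the stroke, from 0 (shut) to 100 (fully open), then the shift along the tool's x, y, z in m, then the turn, a rotation vector about the tool's x, y, z in rad. A call has exactly 8 rows; each row shifts and turns the commanded pose from where the row before left it, along the tool's axes as they then stand; what a row does not reach is not made up. A row lasts 1/8 s, in which the tool goes at most 62.5 mm and 10.7 degrees, less where a joint would pass 70% of its speed; a pose out of reach is approached as far as the arm can. A call with a gripper value outside its range is refused whole. The fingers move at their own pace and stop on an object; "force" is the grip in N (left out, the last holds). Time passes only in rows, so rows that do not move let the fingers close, or fill a call up. It gives the time, the measured TCP pose, the force, the opening and the grip force at its end, in the units of the state.
- ctrl.get_obs(): the state, without advancing time (a new reading comes with each control period).
- ctrl.camera(name): name is "scene" or "side" or "wrist"; returns a dict with "pixels" (384x512x3 uint8, red, green, blue), "z_map" (384x512 float32, m along the optical axis (not along the pixel's ray), 0 where there is no reading), "mtx" (3x3 intrinsics, pixels), "pose" (4x4, takes a point from camera to world coordinates). Camera axes: x right, y up, looking along -z (the intrinsics and any distortion apply to the point x, -y, -z); pixel columns grow to the right and rows downward; lengths in m; the calibration is good to about 2 mm. A picture is of the moment at which its call begins.
- ctrl.hand_in(): hands the job in; it is judged then, once.
The state is a dict: "time_s": time; "qpos": joint angles; "joint_vel": joint speeds; "tau": joint torques, N m; "ee_pos": TCP position; "eef_rot": TCP orientation; "force": force on the tool from outside, world axes, zero at the start; "moment": the same for the moment, N m; "grip_width": finger opening in m; "grip_force": force on a finger pad.
Only numpy, scipy, OpenCV 4.12 (cv2) and the standard library are available. Lean on these libraries where they do the work, as an engineer would, in place of code of your own. Each camera call takes 0.05 s, during which the arm holds its last target. There are 200 camera calls.

## Working session

There is one attempt and no reset: what is moved stays moved. The work goes in short steps, Python scripts to look and compute and a tool call to move; the robot and the scene stay as the last step left them, time stands still between calls to the robot, and variables do not carry over. Pictures are saved under pics/ and viewed, at most 10 in all, crops included, and the job is handed in when it is done.

Besides the shell and the picture viewer there is one more tool, called after "Call:" by a JSON object that holds its "method" and its "body". servo_tool: Moves the arm, as the interface text tells. Its arguments: {"type":"object","properties":{"plan":{"type":"array","items":{"type":"array","items":{"type":"number"}}},"force":{"type":"number"}},"required":["plan"]}

```bash
mkdir -p pics
cat > h.py <<'E'
import numpy as np,cv2
from station import ctrl
def grab(n,fn=None):
    c=ctrl.camera(n)
    if fn: cv2.imwrite('pics/'+fn,c['pixels'][:,:,::-1])
    return c
def pts(c):
    z=c['z_map'];K=c['mtx'];v,u=np.mgrid[:z.shape[0],:z.shape[1]]
    P=np.stack([(u-K[0,2])/K[0,0]*z,-(v-K[1,2])/K[1,1]*z,-z],-1)
    W=P@c['pose'][:3,:3].T+c['pose'][:3,3]; W[z==0]=np.nan
    return W
def ray(c,u,v,h):
    K=c['mtx'];d=c['pose'][:3,:3]@np.array([(u-K[0,2])/K[0,0],-(v-K[1,2])/K[1,1],-1]);o=c['pose'][:3,3]
    return o+d*(h-o[2])/d[2]
E
python3 - <<'E'
from h import *
a=grab('scene');b=grab('side')
cv2.imwrite('pics/a.png',np.vstack([a['pixels'],b['pixels']])[:,:,::-1][:, :, :].copy()[:600] if 0 else cv2.resize(np.hstack([a['pixels'],b['pixels']])[:,:,::-1],(800,300)))
cv2.imwrite('pics/scene.png',a['pixels'][:,:,::-1])
for c in(a,b):
    print(c['pose'].round(3).tolist(),c['mtx'].round(1).tolist())
    hsv=cv2.cvtColor(c['pixels'],cv2.COLOR_RGB2HSV);m=cv2.inRange(hsv,(80,90,40),(100,255,255))
    n,l,s,ce=cv2.connectedComponentsWithStats(m);W=pts(c)
    for i in range(1,n):
        if s[i,4]>150:
            p=W[l==i];print(s[i],np.nanmedian(p,0).round(3),cv2.minAreaRect(p[~np.isnan(p[:,0])][:,:2].astype(np.float32)))
print(ctrl.get_obs())
E
```

```text
[[0.892, 0.336, -0.303, 0.201], [-0.452, 0.682, -0.575, -0.684], [0.013, 0.65, 0.76, 0.964], [0.0, 0.0, 0.0, 1.0]] [[424.1, 0.0, 249.5], [0.0, 424.1, 191.5], [0.0, 0.0, 1.0]]
[[-0.976, 0.107, -0.187, 0.314], [-0.216, -0.507, 0.834, 1.019], [-0.006, 0.855, 0.519, 0.698], [0.0, 0.0, 0.0, 1.0]] [[398.8, 0.0, 258.7], [0.0, 398.8, 191.3], [0.0, 0.0, 1.0]]
{'time_s': 0.1, 'qpos': array([ 1.12642588e+00,  3.00402994e-01,  1.52149399e+00, -8.61134634e-06,
        1.32068467e+00, -6.65982630e-02]), 'joint_vel': array([ 6.03481264e-05, -9.18137407e-04, -1.92295295e-03,  4.70597132e-04,
        2.61229565e-03,  6.98915212e-04]), 'tau': array([ 3.09283256e-03, -5.32644582e+01, -3.53288662e+01,  7.09571620e-02,
        2.33519368e-02, -6.43673411e-05]), 'ee_pos': array([0.20277639, 0.51101682, 0.20496053]), 'eef_rot': array([-3.14060529e+00, -5.74940212e-05,  2.76382258e+00]), 'force': array([0.69681439, 0.06198006, 1.2061398 ]), 'moment': array([-0.01552118,  0.00829362, -0.00230934]), 'grip_force': 0.0, 'grip_width': 0.09375491266971937}
```

View pics/scene.png

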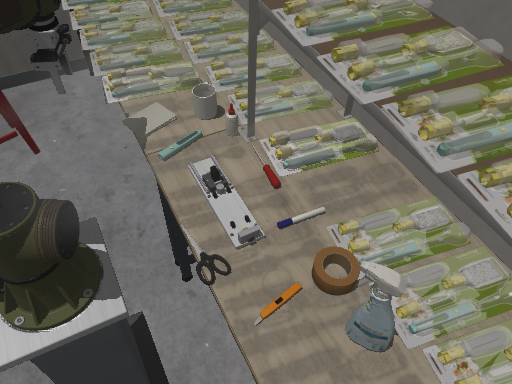

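View pics/a.png

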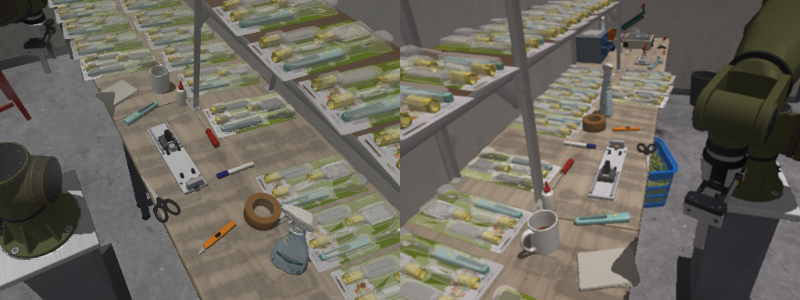

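The scene shows the teal handle at about (181,145), the jig from (205,158) to (248,240) with its thumb block near (212,180), and the fence at its lower end.

Run:
```python
from h import *
for n,roi,jr in(('scene',(150,125,210,165),(180,148,270,250)),('side',(360,250,440,300),None)):
    c=grab(n);W=pts(c);hsv=cv2.cvtColor(c['pixels'],cv2.COLOR_RGB2HSV)
    x0,y0,x1,y1=roi;m=np.zeros(hsv.shape[:2],np.uint8);m[y0:y1,x0:x1]=cv2.inRange(hsv,(75,40,40),(105,255,255))[y0:y1,x0:x1]
    k,l,s,ce=cv2.connectedComponentsWithStats(m);i=1+s[1:,4].argmax();mm=l==i
    v,u=np.nonzero(mm);P=np.array([ray(c,a,b,.015)[:2] for a,b in zip(u,v)],np.float32)
    print(n,s[i],cv2.minAreaRect(P),np.nanmedian(W[mm],0).round(4), np.nanpercentile(W[mm][:,2],[5,50,95]).round(3))
    if n=='scene':
        H=W[:,:,2];M=np.zeros(H.shape,bool);x0,y0,x1,y1=jr;M[y0:y1,x0:x1]=True
        M&=(H>.009)&(H<.022);k,l,s,ce=cv2.connectedComponentsWithStats(M.astype(np.uint8));i=1+s[1:,4].argmax()
        p=W[l==i];print('jig',s[i],cv2.minAreaRect(p[:,:2].astype(np.float32)),np.median(p[:,2]))
        M2=np.zeros(H.shape,bool);M2[y0:y1,x0:x1]=True;M2&=(H>.07)&(H<.09);p=W[M2];print('thumb top',len(p),p.mean(0),p.min(0),p.max(0))
        cv2.imwrite('pics/jig.png',cv2.resize(c['pixels'][120:255,140:280,::-1],None,fx=4.4,fy=4.4,interpolation=cv2.INTER_CUBIC))
```

```text
scene [158 130  43  29 228] ((0.46947166323661804, 0.3183981776237488), (0.17173871397972107, 0.02906714752316475), 17.883150100708008) [0.4488 0.3071 0.0192] [0.011 0.019 0.023]
jig [ 188  165   77   83 1624] ((0.5004834532737732, 0.04599669575691223), (0.09042827785015106, 0.34372517466545105), 0.5442907810211182) 0.01546832667757686
thumb top 64 [0.49854561 0.10347814 0.0788464 ] [0.49039263 0.08971164 0.07032499] [0.50762553 0.12177542 0.08467132]Traceback (most recent call last):
  File "<stdin>", line 5, in <module>
ValueError: attempt to get argmax of an empty sequence
```

View pics/jig.png

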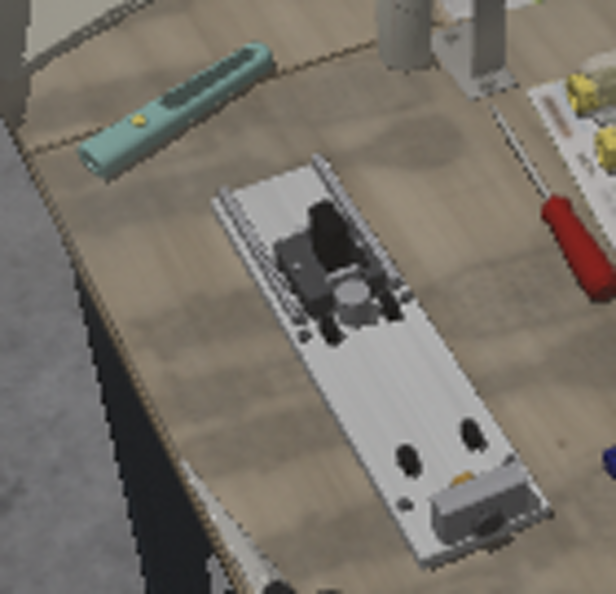

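The handle lies right way up, with its yellow button and dark inset on top. The jig's +y is world +y, the stop is near its front end, and the stud (yellow tip) stands out only slightly from the fence.

```bash
cat >> h.py <<'E'
def go(t,yaw,n=8,nr=None):
    o=ctrl.get_obs();p=np.array(o['ee_pos']);y=o['eef_rot'][2]
    d=(yaw-y+np.pi/2)%np.pi-np.pi/2;w=-d/(nr or n);D=(np.array(t)-p)/n
    print('turn',round(-d,3))
    for k in range(n):
        c,s=np.cos(y),np.sin(y)
        print(np.round([D@[c,s,0],D@[s,-c,0],-D[2],w if k<(nr or n) else 0],4).tolist())
        if k<(nr or n): y-=w
E
python3 -c "
from h import *
go([.4985,.108,.16],1.58,12,8)"
```

```text
turn 1.184
[-0.0353, -0.0221, 0.0038, 0.148]
[-0.0382, -0.0167, 0.0038, 0.148]
[-0.0402, -0.0109, 0.0038, 0.148]
[-0.0414, -0.0048, 0.0038, 0.148]
[-0.0416, 0.0013, 0.0038, 0.148]
[-0.041, 0.0074, 0.0038, 0.148]
[-0.0394, 0.0134, 0.0038, 0.148]
[-0.037, 0.0191, 0.0038, 0.148]
[-0.0338, 0.0243, 0.0038, 0.0]
[-0.0338, 0.0243, 0.0038, 0.0]
[-0.0338, 0.0243, 0.0038, 0.0]
[-0.0338, 0.0243, 0.0038, 0.0]
```

Call:
{"method": "servo_tool", "body": {"plan": [[100, -0.035, -0.022, 0.004, 0, 0, 0.148], [100, -0.038, -0.017, 0.004, 0, 0, 0.148], [100, -0.04, -0.011, 0.004, 0, 0, 0.148], [100, -0.041, -0.005, 0.004, 0, 0, 0.148], [100, -0.042, 0.001, 0.004, 0, 0, 0.148], [100, -0.041, 0.007, 0.004, 0, 0, 0.148], [100, -0.039, 0.013, 0.004, 0, 0, 0.148], [100, -0.037, 0.019, 0.004, 0, 0, 0.148]]}}

```text
time_s: 1.2
ee_pos: [0.3984, 0.2411, 0.1733]
eef_rot: [3.142, -0.0, 1.575]
force: [0.6, 0.1, -1.2]
grip_width: 0.0937
grip_force: 0.0
```

Call:
{"method": "servo_tool", "body": {"plan": [[100, -0.034, 0.024, 0.004, 0, 0, 0], [100, -0.034, 0.024, 0.004, 0, 0, 0], [100, -0.034, 0.024, 0.004, 0, 0, 0], [100, -0.034, 0.024, 0.004, 0, 0, 0], [100, 0, 0, 0, 0, 0, 0], [100, 0, 0, 0, 0, 0, 0], [100, 0, 0, 0, 0, 0, 0], [100, 0, 0, 0, 0, 0, 0]]}}

```text
time_s: 2.2
ee_pos: [0.4947, 0.1079, 0.1577]
eef_rot: [3.141, -0.0, 1.581]
force: [0.3, -0.8, 0.2]
grip_width: 0.0939
grip_force: 0.0
```

Run:
```python
from h import *
c=grab('wrist','w1.png');W=pts(c);H=W[:,:,2]
print(c['pose'].round(3).tolist())
M=(H>.072)&(H<.09)&(abs(W[:,:,0]-.5)<.04)&(abs(W[:,:,1]-.1)<.07);p=W[M];print(len(p),p.min(0) if len(p) else '',p.max(0) if len(p) else '')
if len(p):print(cv2.minAreaRect(p[:,:2].astype(np.float32)))
o=ctrl.get_obs();print(o['ee_pos'],o['eef_rot'],o['time_s'])
go([.4985,.104,.042],1.58,8,8)
```

```text
[[1.0, -0.009, -0.004, 0.494], [0.01, 0.964, 0.267, 0.185], [0.002, -0.267, 0.964, 0.337], [0.0, 0.0, 0.0, 1.0]]
841 [0.49196293 0.09313755 0.07222776] [0.50967485 0.12255994 0.08293986]
((0.5007568597793579, 0.10789366066455841), (0.017531514167785645, 0.029331045225262642), 0.824336051940918)
[0.4947889  0.10776986 0.15763313] [ 3.14124929e+00 -6.61381236e-05  1.58074683e+00] 2.25
turn 0.001
[-0.0005, 0.0005, 0.0145, 0.0001]
[-0.0005, 0.0005, 0.0145, 0.0001]
[-0.0005, 0.0005, 0.0145, 0.0001]
[-0.0005, 0.0005, 0.0145, 0.0001]
[-0.0005, 0.0005, 0.0145, 0.0001]
[-0.0005, 0.0005, 0.0145, 0.0001]
[-0.0005, 0.0005, 0.0145, 0.0001]
[-0.0005, 0.0005, 0.0145, 0.0001]
```

View pics/w1.png

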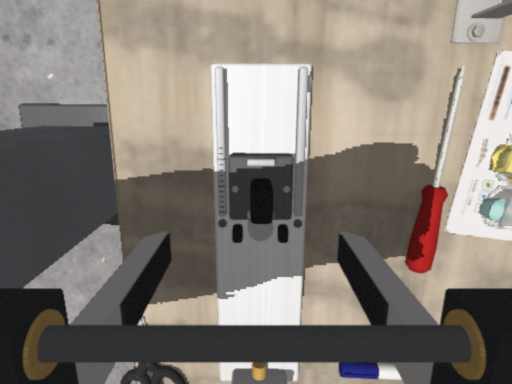

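The wrist view shows the thumb block at (262,200) on the carriage, the guides at row 233 and the stud tip at (260,370). Nothing lies near the fingers.

Call:
{"method": "servo_tool", "body": {"plan": [[100, 0, 0.003, 0.014, 0, 0, 0], [100, 0, 0.003, 0.015, 0, 0, 0], [100, 0, 0, 0.015, 0, 0, 0], [100, 0, 0, 0.015, 0, 0, 0], [100, 0, 0, 0.015, 0, 0, 0], [100, 0, 0, 0.015, 0, 0, 0], [100, 0, 0, 0.015, 0, 0, 0], [60, 0, 0, 0.012, 0, 0, 0]], "force": 20}}

```text
time_s: 3.25
ee_pos: [0.5009, 0.1072, 0.0404]
eef_rot: [-3.141, 0.0, 1.58]
force: [-0.3, 0.9, -0.5]
grip_width: 0.0871
grip_force: 0.0
```

Call:
{"method": "servo_tool", "body": {"plan": [[0, 0, 0, 0, 0, 0, 0], [0, 0, 0, 0, 0, 0, 0], [0, 0, 0, 0, 0, 0, 0], [0, 0, 0, 0, 0, 0, 0], [0, 0, 0, 0, 0, 0, 0], [0, 0, 0, 0, 0, 0, 0], [0, 0, 0, 0, 0, 0, 0], [0, 0, 0, 0, 0, 0, 0]]}}

```text
time_s: 4.25
ee_pos: [0.5006, 0.1073, 0.0414]
eef_rot: [-3.141, 0.0, 1.58]
force: [-4.4, 0.3, 2.6]
grip_width: 0.0177
grip_force: 20.0
```

Call:
{"method": "servo_tool", "body": {"plan": [[0, 0.004, 0, 0, 0, 0, 0], [0, 0.006, 0, 0, 0, 0, 0], [0, 0.006, 0, 0, 0, 0, 0], [0, 0.006, 0, 0, 0, 0, 0], [0, 0.006, 0, 0, 0, 0, 0], [0, 0.006, 0, 0, 0, 0, 0], [0, 0.006, 0, 0, 0, 0, 0], [0, 0.005, 0, 0, 0, 0, 0]]}}

```text
time_s: 5.25
ee_pos: [0.5003, 0.1523, 0.0414]
eef_rot: [-3.141, 0.001, 1.58]
force: [-5.0, -4.6, 4.8]
grip_width: 0.0175
grip_force: 20.0
```

Call:
{"method": "servo_tool", "body": {"plan": [[0, 0.003, 0, 0, 0, 0, 0], [0, 0.003, 0, 0, 0, 0, 0], [0, 0.003, 0, 0, 0, 0, 0], [0, 0.003, 0, 0, 0, 0, 0], [0, 0.002, 0, 0, 0, 0, 0], [0, 0.002, 0, 0, 0, 0, 0], [0, 0.002, 0, 0, 0, 0, 0], [0, 0.002, 0, 0, 0, 0, 0]]}}

```text
time_s: 6.25
ee_pos: [0.5002, 0.1722, 0.0414]
eef_rot: [-3.141, 0.001, 1.58]
force: [-5.0, -5.0, 4.3]
grip_width: 0.0179
grip_force: 20.0
```

Call:
{"method": "servo_tool", "body": {"plan": [[0, 0.002, 0, 0, 0, 0, 0], [0, 0.002, 0, 0, 0, 0, 0], [0, 0.001, 0, 0, 0, 0, 0], [0, 0.001, 0, 0, 0, 0, 0], [0, 0.001, 0, 0, 0, 0, 0], [0, 0.001, 0, 0, 0, 0, 0], [0, 0.001, 0, 0, 0, 0, 0], [0, 0, 0, 0, 0, 0, 0]]}}

```text
time_s: 7.25
ee_pos: [0.5001, 0.1783, 0.0412]
eef_rot: [-3.14, 0.005, 1.58]
force: [-4.2, -28.4, 7.5]
grip_width: 0.0174
grip_force: 20.0
```

Call:
{"method": "servo_tool", "body": {"plan": [[0, -0.001, 0, 0, 0, 0, 0], [0, -0.001, 0, 0, 0, 0, 0], [60, 0, 0, 0, 0, 0, 0], [60, 0, 0, 0, 0, 0, 0], [60, 0, 0, 0, 0, 0, 0], [60, 0, 0, -0.03, 0, 0, 0], [60, 0, 0, -0.04, 0, 0, 0], [60, 0, 0, -0.05, 0, 0, 0]]}}

```text
time_s: 8.25
ee_pos: [0.4999, 0.1793, 0.1622]
eef_rot: [-3.14, 0.0, 1.58]
force: [1.5, -0.4, -0.3]
grip_width: 0.0563
grip_force: 0.0
```

Run:
```python
from h import *
o=ctrl.get_obs();print(o['ee_pos'],o['grip_width'],o['time_s'])
c=grab('scene');W=pts(c)
print('mug',W[95:112,200:208].reshape(-1,3)[::20].round(3).tolist(),'glue',W[112:130:4,231].round(3).tolist())
go([.4695,.318,.17],.312,8,8)
```

```text
[0.49988733 0.17933363 0.16222928] 0.056332343025160464 8.25
mug [[0.496, 0.157, 0.305], [0.506, 0.157, 0.295], [0.494, 0.157, 0.29], [0.596, 0.41, 0.075], [0.492, 0.154, 0.277], [0.593, 0.403, 0.059], [0.581, 0.413, 0.044]] glue [[0.645, 0.299, 0.095], [0.643, 0.297, 0.081], [0.64, 0.289, 0.071], [0.64, 0.29, 0.054], [0.64, 0.291, 0.036]]
turn 1.268
[0.0173, -0.0039, -0.0001, 0.1585]
[0.0164, -0.0066, -0.0001, 0.1585]
[0.0152, -0.0091, -0.0001, 0.1585]
[0.0136, -0.0114, -0.0001, 0.1585]
[0.0116, -0.0134, -0.0001, 0.1585]
[0.0093, -0.0151, -0.0001, 0.1585]
[0.0068, -0.0164, -0.0001, 0.1585]
[0.0042, -0.0172, -0.0001, 0.1585]
```

Call:
{"method": "servo_tool", "body": {"plan": [[70, 0.017, -0.004, 0, 0, 0, 0.1585], [70, 0.016, -0.007, 0, 0, 0, 0.1585], [70, 0.015, -0.009, 0, 0, 0, 0.1585], [70, 0.014, -0.011, 0, 0, 0, 0.1585], [70, 0.012, -0.013, 0, 0, 0, 0.1585], [70, 0.009, -0.015, 0, 0, 0, 0.1585], [70, 0.007, -0.016, 0, 0, 0, 0.1585], [70, 0.004, -0.017, 0, 0, 0, 0.1585]]}}

```text
time_s: 9.3
ee_pos: [0.4682, 0.3166, 0.1612]
eef_rot: [-3.141, -0.0, 0.307]
force: [-0.4, -0.3, 0.4]
grip_width: 0.0655
grip_force: 0.0
```

Run:
```python
from h import *
o=ctrl.get_obs();print(o['ee_pos'],o['eef_rot'],o['time_s'])
c=grab('wrist','w2.png');W=pts(c);hsv=cv2.cvtColor(c['pixels'],cv2.COLOR_RGB2HSV)
H=W[:,:,2];M=(H>.009)&(H<.03)&(np.hypot(W[:,:,0]-.47,W[:,:,1]-.318)<.12)&(W[:,:,1]>.23)
k,l,s,ce=cv2.connectedComponentsWithStats(M.astype(np.uint8));i=1+s[1:,4].argmax();p=W[l==i]
r=cv2.minAreaRect(p[:,:2].astype(np.float32));print(s[i],r,np.percentile(p[:,2],[5,50,95]))
```

```text
[0.46821336 0.3166467  0.16123326] [-3.14148928e+00 -1.31228757e-04  3.06789545e-01] 9.3
[ 235   89   33  175 3527] ((0.4732610285282135, 0.31972575187683105), (0.16957667469978333, 0.031177597120404243), 17.8268985748291) [0.01508573 0.0197395  0.02216351]
```

View pics/w2.png

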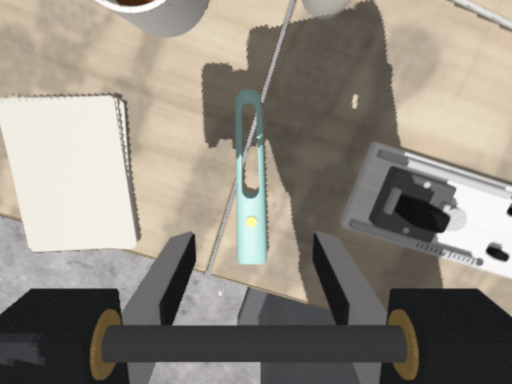

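The wrist view shows the handle upright at (250,178), button up and slotted half away from the robot. The mug, glue bottle and notebook are clear of the fingers.

Call:
{"method": "servo_tool", "body": {"plan": [[70, 0.006, -0.001, 0.02, 0, 0, -0.005], [70, 0, 0, 0.025, 0, 0, 0], [70, 0, 0, 0.025, 0, 0, 0], [70, 0, 0, 0.025, 0, 0, 0], [70, 0, 0, 0.025, 0, 0, 0], [70, 0, 0, 0.02, 0, 0, 0], [70, 0, 0, 0.012, 0, 0, 0], [70, 0, 0, 0.004, 0, 0, 0]], "force": 15}}

```text
time_s: 10.35
ee_pos: [0.4737, 0.3181, 0.0044]
eef_rot: [3.141, 0.001, 0.318]
force: [0.1, 0.3, 0.2]
grip_width: 0.0658
grip_force: 0.0
```

Call:
{"method": "servo_tool", "body": {"plan": [[70, 0, 0, 0, 0, 0, 0], [0, 0, 0, 0, 0, 0, 0], [0, 0, 0, 0, 0, 0, 0], [0, 0, 0, 0, 0, 0, 0], [0, 0, 0, 0, 0, 0, 0], [0, 0, 0, 0, 0, 0, 0], [0, 0, 0, -0.005, 0, 0, 0], [0, 0, 0, -0.03, 0, 0, 0]]}}

```text
time_s: 11.35
ee_pos: [0.4729, 0.3181, 0.0396]
eef_rot: [3.141, 0.003, 0.317]
force: [-0.6, 0.6, -0.1]
grip_width: 0.0257
grip_force: 15.0
```

Run:
```python
from h import *
o=ctrl.get_obs();print(o['ee_pos'],o['eef_rot'],o['grip_width'],o['grip_force'],o['time_s'])
go([.5005,.013,.12],1.58,8,8)
```

```text
[0.47289909 0.31810179 0.03956555] [3.14083969 0.00333066 0.31674208] 0.025673568445268805 14.98915582895279 11.35
turn -1.263
[-0.0086, 0.0373, -0.0101, -0.1579]
[-0.0144, 0.0355, -0.0101, -0.1579]
[-0.0198, 0.0328, -0.0101, -0.1579]
[-0.0247, 0.0293, -0.0101, -0.1579]
[-0.029, 0.025, -0.0101, -0.1579]
[-0.0326, 0.0202, -0.0101, -0.1579]
[-0.0353, 0.0148, -0.0101, -0.1579]
[-0.0372, 0.0091, -0.0101, -0.1579]
```

Call:
{"method": "servo_tool", "body": {"plan": [[0, 0, 0, -0.04, 0, 0, -0.1579], [0, -0.015, 0.035, -0.04, 0, 0, -0.1579], [0, -0.02, 0.033, 0, 0, 0, -0.1579], [0, -0.025, 0.029, 0, 0, 0, -0.1579], [0, -0.029, 0.025, 0, 0, 0, -0.1579], [0, -0.033, 0.02, 0, 0, 0, -0.1579], [0, -0.035, 0.015, 0, 0, 0, -0.1579], [0, -0.037, 0.009, 0, 0, 0, -0.1579]]}}

```text
time_s: 12.35
ee_pos: [0.4965, 0.0504, 0.1208]
eef_rot: [3.141, 0.0, 1.585]
force: [1.9, 0.1, -0.2]
grip_width: 0.0261
grip_force: 15.0
```

Run:
```python
from h import *
o=ctrl.get_obs();print(o['ee_pos'],o['eef_rot'],o['time_s'])
c=grab('wrist','w3.png')
go([.5008,.011,.12],1.58,4,4)
```

```text
[0.49654286 0.05041134 0.12084717] [3.14110107e+00 2.10075229e-05 1.58521301e+00] 12.35
turn 0.015
[-0.0091, 0.0008, 0.0002, 0.0038]
[-0.0091, 0.0008, 0.0002, 0.0038]
[-0.0091, 0.0009, 0.0002, 0.0038]
[-0.0091, 0.0009, 0.0002, 0.0038]
```

View pics/w3.png

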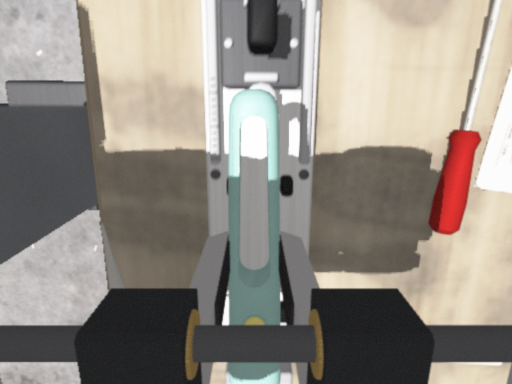

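The handle is held level over the lane, slotted end towards the stop (top at (252,92)). The far guide pair is at row 186, and the handle is about aligned with the lane.

Call:
{"method": "servo_tool", "body": {"plan": [[0, -0.009, 0.001, 0, 0, 0, 0.004], [0, -0.009, 0.001, 0, 0, 0, 0.004], [0, -0.009, 0.001, 0, 0, 0, 0.004], [0, -0.01, 0.001, 0.01, 0, 0, 0.003], [0, -0.002, 0, 0.02, 0, 0, 0], [0, 0, 0, 0.02, 0, 0, 0], [0, 0, 0, 0.02, 0, 0, 0], [0, 0, 0, 0, 0, 0, 0]]}}

```text
time_s: 13.4
ee_pos: [0.4996, 0.0125, 0.0489]
eef_rot: [-3.138, -0.0, 1.565]
force: [-0.5, -0.2, 0.3]
grip_width: 0.026
grip_force: 15.0
```

Run:
```python
from h import *
o=ctrl.get_obs();print(o['ee_pos'],o['eef_rot'],o['time_s'])
c=grab('wrist','w4.png');W=pts(c);H=W[:,:,2]
hsv=cv2.cvtColor(c['pixels'],cv2.COLOR_RGB2HSV)
X,Y=W[:,:,0],W[:,:,1]
# plate edges, per row of pixels
plate=(H>.008)&(H<.02)&(abs(X-.5)<.06)
T=cv2.inRange(hsv,(75,40,40),(105,255,255))>0;T&=(H>.04)&(abs(X-.5)<.04)
def line(y,x,n):
    a=np.polyfit(y,x,1);r=x-np.polyval(a,y);k=abs(r)<.002;a=np.polyfit(y[k],x[k],1);print(n,'x at y=.011:',np.polyval(a,.011).round(4),'at .06:',np.polyval(a,.06).round(4),'slope',a[0].round(4),k.sum(),y.min().round(3),y.max().round(3))
for n,m in(('plate',plate),('handle',T)):
    R=[]
    for v in range(0,285,3):
        u=np.nonzero(m[v])[0]
        if len(u)>15:R.append((Y[v,u[0]],X[v,u[0]],Y[v,u[-1]],X[v,u[-1]]))
    R=np.array(R)
    if len(R)>8:
        line(R[:,0],R[:,1],n+' L');line(R[:,2],R[:,3],n+' R');print(n,'heights',np.percentile(H[m],[5,50,95]).round(4))
print('handle y max',Y[T].max())
# dark guides
G=(H>.024)&(H<.035)&(abs(X-.5)<.04)&(hsv[:,:,2]<70)&(Y<.09)
k,l,s,ce=cv2.connectedComponentsWithStats(G.astype(np.uint8))
for i in range(1,k):
    if s[i,4]>25:p=W[l==i];print('g',s[i].tolist(),p.min(0).round(4),p.max(0).round(4))
```

```text
[0.4996461  0.01254946 0.04888563] [-3.13847490e+00 -1.09644665e-04  1.56477070e+00] 13.4
plate L x at y=.011: 0.457 at .06: 0.4566 slope -0.0086 90 -0.018 0.145
plate R x at y=.011: 0.5458 at .06: 0.5454 slope -0.0069 90 -0.019 0.145
plate heights [0.0142 0.0154 0.0166]
handle L x at y=.011: 0.4867 at .06: 0.488 slope 0.0264 62 -0.005 0.096
handle R x at y=.011: 0.513 at .06: 0.5119 slope -0.0222 63 0.001 0.096
handle heights [0.0578 0.0629 0.0651]
handle y max 0.09552578077130883
g [284, 135, 18, 28, 459] [0.5179 0.0563 0.0241] [0.5276 0.0718 0.0331]
g [210, 136, 17, 28, 430] [0.4747 0.0558 0.0245] [0.4841 0.0714 0.0329]
g [222, 313, 6, 12, 60] [ 0.4783 -0.052   0.0242] [ 0.4819 -0.0467  0.0321]
g [283, 314, 3, 11, 26] [ 0.5189 -0.0533  0.0241] [ 0.5202 -0.0481  0.0309]
```

View pics/w4.png

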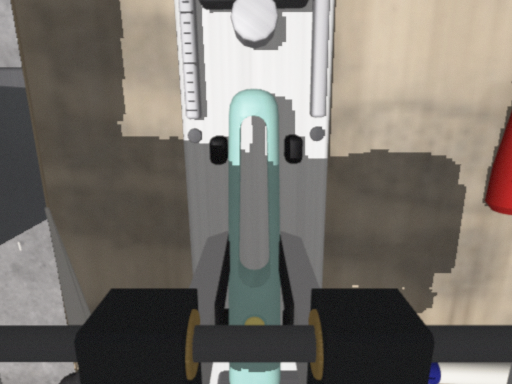

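The wrist view shows the handle a little left of centre between the far guides at (219,150) and (293,150), with the nose at (255,18) well clear of its end. I'll shift it 1.5 mm to the right and turn it slightly.

Call:
{"method": "servo_tool", "body": {"plan": [[0, 0, 0.0015, 0, 0, 0, -0.012], [0, 0, 0, 0, 0, 0, 0], [0, 0, 0, 0.004, 0, 0, 0], [0, 0, 0, 0.004, 0, 0, 0], [0, 0, 0, 0.003, 0, 0, 0], [0, 0, 0, 0.002, 0, 0, 0], [0, 0, 0, 0, 0, 0, 0], [0, 0, 0, 0, 0, 0, 0]]}}

```text
time_s: 14.45
ee_pos: [0.5022, 0.0127, 0.0375]
eef_rot: [3.141, 0.0, 1.577]
force: [0.0, 0.7, 0.1]
grip_width: 0.0263
grip_force: 15.0
```

Call:
{"method": "servo_tool", "body": {"plan": [[0, 0, 0, 0.003, 0, 0, 0], [0, 0, 0, 0.003, 0, 0, 0], [0, 0, 0, 0.003, 0, 0, 0], [0, 0, 0, 0.003, 0, 0, 0], [0, 0, 0, 0.002, 0, 0, 0], [0, 0, 0, 0.001, 0, 0, 0], [0, 0, 0, 0, 0, 0, 0], [0, 0, 0, 0, 0, 0, 0]]}}

```text
time_s: 15.45
ee_pos: [0.5022, 0.0127, 0.0225]
eef_rot: [3.141, 0.0, 1.577]
force: [0.2, -0.6, -1.7]
grip_width: 0.0262
grip_force: 15.0
```

Call:
{"method": "servo_tool", "body": {"plan": [[0, 0, 0, 0.001, 0, 0, 0], [0, 0, 0, 0.001, 0, 0, 0], [0, 0, 0, 0.001, 0, 0, 0], [0, 0, 0, 0, 0, 0, 0], [0, 0, 0, 0, 0, 0, 0], [42, 0, 0, 0, 0, 0, 0], [42, 0, 0, 0, 0, 0, 0], [42, 0, 0, 0, 0, 0, 0]]}}

```text
time_s: 16.45
ee_pos: [0.5021, 0.0127, 0.0193]
eef_rot: [-3.141, -0.0, 1.577]
force: [-0.6, -0.6, 1.1]
grip_width: 0.0393
grip_force: 0.0
```

Call:
{"method": "servo_tool", "body": {"plan": [[42, 0, 0, -0.02, 0, 0, 0], [42, 0, 0, -0.04, 0, 0, 0], [42, 0.02, 0, -0.05, 0, 0, 0], [60, 0.04, 0, -0.03, 0, 0, 0], [60, 0.04, 0, 0, 0, 0, 0], [60, 0.03, 0, 0, 0, 0, 0], [60, 0.02, 0, 0, 0, 0, 0], [60, 0, 0, 0, 0, 0, 0]]}}

```text
time_s: 17.45
ee_pos: [0.5011, 0.1633, 0.1592]
eef_rot: [-3.141, 0.0, 1.578]
force: [0.6, -0.5, -0.3]
grip_width: 0.0562
grip_force: 0.0
```

Run:
```python
from h import *
o=ctrl.get_obs();print(o['ee_pos'],o['eef_rot'],o['time_s'])
c=grab('wrist','w5.png');W=pts(c);H=W[:,:,2];X,Y=W[:,:,0],W[:,:,1]
hsv=cv2.cvtColor(c['pixels'],cv2.COLOR_RGB2HSV)
T=(cv2.inRange(hsv,(75,40,40),(105,255,255))>0)&(abs(X-.5)<.04)
p=W[T];print('handle',cv2.minAreaRect(p[:,:2].astype(np.float32)),p.min(0),p.max(0),np.percentile(p[:,2],[5,50,95]))
M=(H>.072)&(H<.09)&(abs(X-.5)<.03)&(abs(Y-.17)<.05);p=W[M];print('thumb',len(p),cv2.minAreaRect(p[:,:2].astype(np.float32)))
M=(H>.03)&(H<.06)&(abs(X-.5)<.01)&(Y<.16)&~T&(Y>.1);p=W[M];print('nose',len(p),p.min(0),p.max(0))
```

```text
[0.50108189 0.16330593 0.15919518] [-3.14122220e+00  1.20040051e-04  1.57838159e+00] 17.45
handle ((0.5033208727836609, 0.06614226847887039), (0.02973651885986328, 0.25019535422325134), 0.3356093764305115) [ 0.48912447 -0.05886653  0.01448533] [0.51890971 0.19121684 0.27043828] [0.02884094 0.03429662 0.03672301]
thumb 854 ((0.4999195635318756, 0.17678134143352509), (0.030174152925610542, 0.017341220751404762), 89.84361267089844)
nose 634 [0.49001646 0.12021625 0.03123587] [0.50989944 0.15266196 0.04663503]
```

View pics/w5.png

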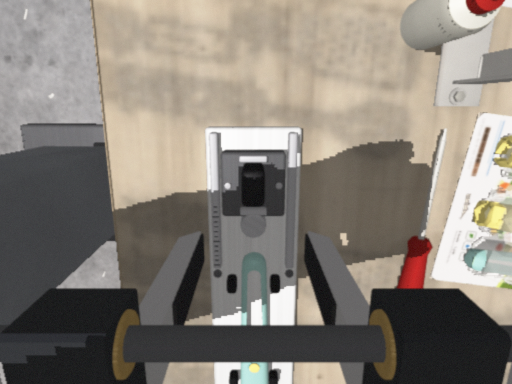

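The handle lies flat in the lane between the guides, at (254,330). The stop is right back with the nose at (254,222) and the thumb at (254,183). Next I regrip the thumb with a light grip, so slip limits the force.

Call:
{"method": "servo_tool", "body": {"plan": [[60, 0.007, -0.001, 0.015, 0, 0, 0], [60, 0.006, 0, 0.02, 0, 0, 0], [60, 0, 0, 0.02, 0, 0, 0], [60, 0, 0, 0.02, 0, 0, 0], [60, 0, 0, 0.018, 0, 0, 0], [60, 0, 0, 0.015, 0, 0, 0], [60, 0, 0, 0.009, 0, 0, 0], [60, 0, 0, 0, 0, 0, 0]], "force": 8}}

```text
time_s: 18.5
ee_pos: [0.4999, 0.1755, 0.0419]
eef_rot: [-3.141, 0.0, 1.577]
force: [-0.2, -0.1, -0.5]
grip_width: 0.0564
grip_force: 0.0
```

Call:
{"method": "servo_tool", "body": {"plan": [[0, 0, 0, 0, 0, 0, 0], [0, 0, 0, 0, 0, 0, 0], [0, 0, 0, 0, 0, 0, 0], [0, 0, 0, 0, 0, 0, 0], [0, 0, 0, 0, 0, 0, 0], [0, 0, 0, 0, 0, 0, 0], [0, 0, 0, 0, 0, 0, 0], [0, 0, 0, 0, 0, 0, 0]]}}

```text
time_s: 19.5
ee_pos: [0.5001, 0.1757, 0.0425]
eef_rot: [-3.142, 0.0, 1.577]
force: [-3.1, 0.1, 3.8]
grip_width: 0.0182
grip_force: 8.0
```

Call:
{"method": "servo_tool", "body": {"plan": [[0, -0.002, 0, 0, 0, 0, 0], [0, -0.002, 0, 0, 0, 0, 0], [0, -0.002, 0, 0, 0, 0, 0], [0, -0.002, 0, 0, 0, 0, 0], [0, -0.002, 0, 0, 0, 0, 0], [0, -0.002, 0, 0, 0, 0, 0], [0, -0.002, 0, 0, 0, 0, 0], [0, -0.002, 0, 0, 0, 0, 0]]}}

```text
time_s: 20.5
ee_pos: [0.5002, 0.1599, 0.0426]
eef_rot: [3.141, -0.001, 1.577]
force: [-2.9, 3.6, 4.6]
grip_width: 0.0181
grip_force: 8.0
```

Call:
{"method": "servo_tool", "body": {"plan": [[0, -0.0025, 0, 0, 0, 0, 0], [0, -0.0025, 0, 0, 0, 0, 0], [0, -0.0025, 0, 0, 0, 0, 0], [0, -0.0025, 0, 0, 0, 0, 0], [0, -0.0025, 0, 0, 0, 0, 0], [0, -0.0025, 0, 0, 0, 0, 0], [0, -0.0025, 0, 0, 0, 0, 0], [0, -0.0025, 0, 0, 0, 0, 0]]}}

```text
time_s: 21.5
ee_pos: [0.5004, 0.1398, 0.0426]
eef_rot: [3.141, -0.0, 1.577]
force: [-2.2, 5.3, 4.2]
grip_width: 0.0177
grip_force: 8.0
```

Call:
{"method": "servo_tool", "body": {"plan": [[0, -0.0005, 0, 0, 0, 0, 0], [0, -0.0005, 0, 0, 0, 0, 0], [0, -0.0005, 0, 0, 0, 0, 0], [0, -0.0005, 0, 0, 0, 0, 0], [0, -0.0005, 0, 0, 0, 0, 0], [0, -0.0005, 0, 0, 0, 0, 0], [0, -0.0005, 0, 0, 0, 0, 0], [0, -0.0005, 0, 0, 0, 0, 0]]}}

```text
time_s: 22.5
ee_pos: [0.5004, 0.1358, 0.0425]
eef_rot: [3.141, -0.0, 1.577]
force: [-2.3, 5.0, 5.5]
grip_width: 0.0182
grip_force: 8.0
```

Run:
```python
from h import *
o=ctrl.get_obs();print(o['ee_pos'],o['force'],o['time_s'])
c=grab('scene','s2.png');W=pts(c)
b=grab('side','d2.png')
# stud: yellow pixels near fence
for n,q in(('scene',c),('side',b)):
    hsv=cv2.cvtColor(q['pixels'],cv2.COLOR_RGB2HSV);W=pts(q)
    M=(cv2.inRange(hsv,(12,120,80),(32,255,255))>0)&(abs(W[:,:,0]-.5)<.03)&(abs(W[:,:,1]+.085)<.04)
    p=W[M];print(n,'stud',len(p),p.min(0).round(4) if len(p) else '',p.max(0).round(4) if len(p) else '')
    T=(cv2.inRange(hsv,(75,40,40),(105,255,255))>0)&(abs(W[:,:,0]-.5)<.03)&(W[:,:,1]<.13)&(W[:,:,2]<.045);p=W[T]
    if len(p):print(n,'handle y',p[:,1].min(),p[:,1].max())
cv2.imwrite('pics/c2.png',cv2.resize(np.hstack([c['pixels'][140:255,180:280],b['pixels'][180:295,210:310]])[:,:,::-1],None,fx=4,fy=4,interpolation=cv2.INTER_CUBIC))
```

```text
[0.50040861 0.13579495 0.04252395] [-2.30404633  4.97826114  5.52048255] 22.5
scene stud 6 [ 0.4957 -0.0901  0.0313] [ 0.5059 -0.0876  0.0338]
scene handle y -0.08048161798110742 0.08978016507978814
side stud 0  
side handle y -0.0669819339360902 0.048052490575381857
```

View pics/c2.png

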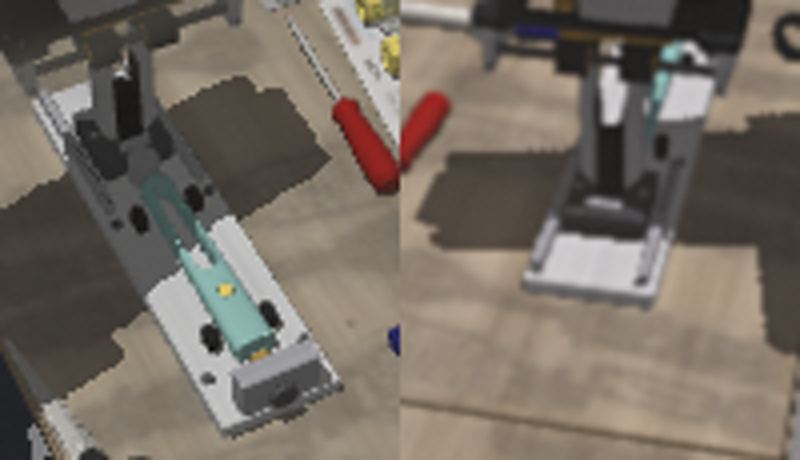

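The handle lies straight in the lane with its near end a few mm short of the yellow stud at (262,352), so I close slowly.

Call:
{"method": "servo_tool", "body": {"plan": [[0, -0.0004, 0, 0, 0, 0, 0], [0, -0.0004, 0, 0, 0, 0, 0], [0, -0.0004, 0, 0, 0, 0, 0], [0, -0.0004, 0, 0, 0, 0, 0], [0, -0.0004, 0, 0, 0, 0, 0], [0, -0.0004, 0, 0, 0, 0, 0], [0, -0.0004, 0, 0, 0, 0, 0], [0, -0.0004, 0, 0, 0, 0, 0]]}}

```text
time_s: 23.6
ee_pos: [0.5004, 0.1326, 0.0425]
eef_rot: [3.141, -0.0, 1.577]
force: [-3.8, 4.2, 6.4]
grip_width: 0.0176
grip_force: 8.0
```

Call:
{"method": "servo_tool", "body": {"plan": [[0, -0.0003, 0, 0, 0, 0, 0], [0, -0.0003, 0, 0, 0, 0, 0], [0, -0.0003, 0, 0, 0, 0, 0], [0, -0.0003, 0, 0, 0, 0, 0], [0, -0.0003, 0, 0, 0, 0, 0], [0, -0.0003, 0, 0, 0, 0, 0], [0, -0.0003, 0, 0, 0, 0, 0], [0, -0.0003, 0, 0, 0, 0, 0]]}}

```text
time_s: 24.6
ee_pos: [0.5004, 0.1302, 0.0425]
eef_rot: [3.141, -0.0, 1.577]
force: [-3.3, 3.9, 3.8]
grip_width: 0.0178
grip_force: 8.0
```

Call:
{"method": "servo_tool", "body": {"plan": [[0, -0.0003, 0, 0, 0, 0, 0], [0, -0.0003, 0, 0, 0, 0, 0], [0, -0.0003, 0, 0, 0, 0, 0], [0, -0.0003, 0, 0, 0, 0, 0], [0, -0.0003, 0, 0, 0, 0, 0], [0, -0.0003, 0, 0, 0, 0, 0], [0, -0.0003, 0, 0, 0, 0, 0], [0, -0.0003, 0, 0, 0, 0, 0]]}}

```text
time_s: 25.6
ee_pos: [0.5005, 0.1281, 0.0425]
eef_rot: [3.141, -0.001, 1.577]
force: [-2.6, 8.3, 4.4]
grip_width: 0.0177
grip_force: 8.0
```

Call:
{"method": "servo_tool", "body": {"plan": [[0, -0.0003, 0, 0, 0, 0, 0], [0, -0.0003, 0, 0, 0, 0, 0], [0, -0.0003, 0, 0, 0, 0, 0], [0, -0.0003, 0, 0, 0, 0, 0], [0, -0.0003, 0, 0, 0, 0, 0], [0, -0.0003, 0, 0, 0, 0, 0], [0, -0.0003, 0, 0, 0, 0, 0], [0, -0.0003, 0, 0, 0, 0, 0]]}}

```text
time_s: 26.6
ee_pos: [0.5005, 0.1262, 0.0424]
eef_rot: [3.141, -0.002, 1.577]
force: [-1.4, 11.5, 1.2]
grip_width: 0.0182
grip_force: 8.0
```

The force rose from 4 N to a plateau of 11.5 N with the pads starting to slip, so the handle is in contact at roughly 7 N. I release now and lift straight up.

Call:
{"method": "servo_tool", "body": {"plan": [[0, 0, 0, 0, 0, 0, 0], [50, 0, 0, 0, 0, 0, 0], [50, 0, 0, 0, 0, 0, 0], [50, 0, 0, 0, 0, 0, 0], [50, 0, 0, 0, 0, 0, 0], [50, 0, 0, -0.03, 0, 0, 0], [50, 0, 0, -0.04, 0, 0, 0], [50, 0, 0, -0.05, 0, 0, 0]]}}

```text
time_s: 27.6
ee_pos: [0.4999, 0.1251, 0.1632]
eef_rot: [-3.14, 0.0, 1.577]
force: [-0.0, 1.3, 0.9]
grip_width: 0.0473
grip_force: 0.0
```

Call:
{"method": "servo_tool", "body": {"plan": [[50, 0.02, 0, -0.03, 0, 0, 0], [50, 0.03, 0, -0.02, 0, 0, 0], [50, 0.03, 0, 0, 0, 0, 0], [50, 0.03, 0, 0, 0, 0, 0], [50, 0.02, 0, 0, 0, 0, 0], [50, 0, 0, 0, 0, 0, 0], [50, 0, 0, 0, 0, 0, 0], [50, 0, 0, 0, 0, 0, 0]]}}

```text
time_s: 28.6
ee_pos: [0.4998, 0.2544, 0.2125]
eef_rot: [3.141, 0.0, 1.576]
force: [0.3, 1.1, -0.6]
grip_width: 0.0472
grip_force: 0.0
```

Run:
```python
from h import *
o=ctrl.get_obs();print(o['ee_pos'],o['force'],o['time_s'])
c=grab('scene');w=grab('wrist');q=w;W=pts(q);H=W[:,:,2];X,Y=W[:,:,0],W[:,:,1]
M=(H>.072)&(H<.09)&(abs(X-.5)<.03)&(abs(Y-.13)<.05);p=W[M];print('thumb',len(p),cv2.minAreaRect(p[:,:2].astype(np.float32)))
M=(H>.0345)&(H<.042)&(abs(X-.5)<.035)&(Y>.09)&(Y<.2);p=W[M];print('carriage y',np.percentile(p[:,1],[1,99]))
cv2.imwrite('pics/c3.png',np.hstack([cv2.resize(c['pixels'][140:255,180:280],(400,460),interpolation=cv2.INTER_CUBIC),cv2.resize(w['pixels'][130:360,160:350],(380,460),interpolation=cv2.INTER_CUBIC)])[:,:,::-1])
```

```text
[0.49979523 0.25443657 0.21253224] [ 0.33496985  1.07130569 -0.61357352] 28.6
thumb 493 ((0.5004863142967224, 0.13058872520923615), (0.017791057005524635, 0.029649192467331886), 0.5327985286712646)
carriage y [0.10561375 0.1641657 ]
```

View pics/c3.png

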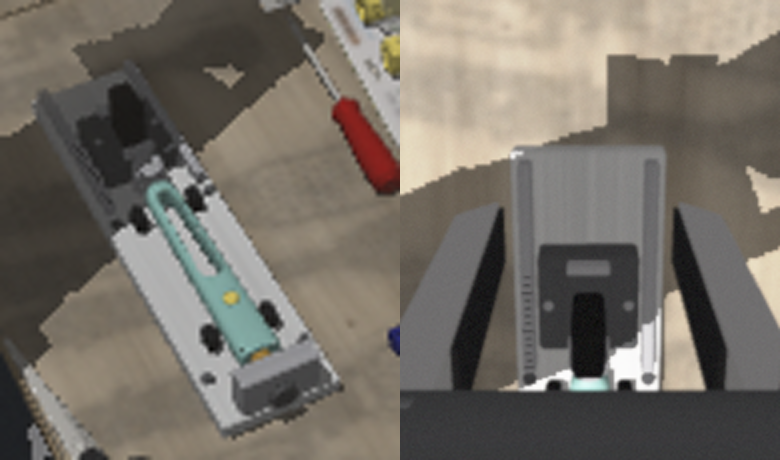

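The handle is clamped between the stud at (262,352) and the nose at (152,170), button up, and the stop is left in place. The gripper is clear.

```bash
python3 -c "
from station import ctrl
print(ctrl.hand_in())"
```

```text
the job is handed in; nothing more can be done
None
```

The job is handed in: the handle is held between stud and stop, right way up, with the play taken up on the closing movement. Net press was about 7 N (11.5 N at the wrist less about 4 N drag), the gripper is clear, and the clock read 28.6 s after the last move.

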